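Put the blue spatula home in its stand

ROBOT

A 6-joint arm with a two-finger parallel gripper is mounted at the origin on the work surface. World frame = base frame: x ahead of the robot, y to its left, z up, the work surface at z = 0. Lengths are in mm, angles in rad, forces in N, time in s.
With the tool pointing down it reaches from about 400 to 925 mm from the base axis. Payload 12.5 kg.
Tool frame: the origin (TCP) lies on the centre line of the jaws, within the pads' length; the fingertips stand robot.nose_length ahead of it and the grasp point (between the pads) is the TCP (robot.nose_length is the distance from the TCP to the fingertips, in mm); z points along the fingers, y is the direction in which the jaws open and shut (so a half turn about z gives the same grasp; the last joint's range is limited). The gripper opens to 95 mm and grips with 3 to 60 N. Pads are 20 mm wide; open, the fingers measure 119 mm over their backs; the gripper's body (75 mm by 180 mm) begins 59 mm behind the grasp point.
Start: joints at [-1.404, 0.491, 1.559, -0, 1.092, -0.106], TCP at [168.415, -601.898, 233.661] pointing down, gripper open.
Joint ranges: [-3.1, 3.1], [-0.84, 2.19], [0.05, 2.79], [-1.13, 4.28], [0.06, 2.93], [-2.69, 2.69]. Speed limits (rad/s): [2.22, 2.22, 2.79, 3.14, 3.14, 3.14].

INTERFACE

Orientations are given as a 3x3 rotation matrix whose columns are the frame's x, y, z axes.
In Python, from cell import robot gives the robot as it stands.
- The arm moves only by the tool drive_tool, never from a script. Its argument "deltas" is a list of rows, each an object of numbers: "tx", "ty", "tz": the shift along the world's x, y, z in mm; "rx", "ry", "rz": the turn, a rotation vector about the world's x, y, z in degrees. A call has 1 to 12 rows; each row shifts and turns the pose as measured when the row begins; what a row does not reach is not made up. A row lasts 1/8 s, in which the tool goes at most 62.5 mm and 10.7 degrees, less where a joint would pass 70% of its speed; a pose out of reach is approached as far as the arm can. A call is refused whole if a number of a shift passes 62.5 or a number of a turn 10.7, either way. A call with a gripper value outside its range is refused whole. "grip" is the finger opening in mm, from 0 to 95.1, set as the call begins (left out, the last holds). The fingers move at their own pace and stop on an object; "newtons" is the grip in N (left out, the last holds). Time passes only in rows, so rows that do not move let the fingers close. It gives the time, the measured TCP pose, the force and the opening at its end, in the units of the state.
- robot.get_state(): the state, without advancing time (a new reading comes with each control period).
- robot.grab_frame(name): name is "side" or "top"; returns the picture (400x640x3 uint8, red, green, blue); there is no depth.
- robot.get_calibration(name): a dict with "camera_matrix" (3x3 intrinsics, pixels), "rvec" (rotation vector, rad) and "tvec" (3), from world to camera coordinates, as OpenCV has them. Camera axes: x right, y down, z forward; pixel columns grow to the right and rows downward; lengths in mm; the calibration is good to about 2 mm. A picture is of the moment at which its call begins. get_calibration takes no time and is no camera call.
- robot.close_job(): hands the job in, once; it reports no verdict.
The state is a dict: "clock": time; "qpos": joint angles; "joint_velocities": joint speeds; "joint_efforts": joint torques, N m; "eef_pos": TCP position; "orientation": TCP orientation; "ft_force": force on the tool from outside, world axes, zero at the start; "wrist_torque": the same for the moment, N m; "gripper_width": finger opening in mm.
Only numpy, scipy, OpenCV 4.12 (cv2) and the standard library are available. Lean on these libraries where they do the work, as an engineer would, in place of code of your own. Each camera call takes 0.05 s, during which the arm holds its last target. There are 200 camera calls.

TASK

Pick up the blue-handled lab spatula from the bench and slide its blade into the blue-coded slot of the beech stand, fully home with the handle's shoulder up against the wood. The colour dots were stuck on by eye, so feel for the slot and do not force the blade. Let go and leave it there, with the other spatulas, dishes and glassware undisturbed.

Things in the scene. Friction and masses are not known exactly. Their poses are not given: they have to be found in the camera images.
- blue_grip (a point): handle centre (half-way up) of the loose blue-handled, square-ended flat spatula, 195 mm long, about 0.12 kg, lying flat on the bench. x runs along the tool to the blade tip, y across the handle's width, z normal to the blade's flat. Handle: 105 long x 24 wide x 18 thick; this point is its middle
- blue_shoulder (a point): point on the blue spatula's axis where blade and handle meet (the handle's square front end, 24 x 18 mm), 52.5 mm ahead of blue_grip
- blue_tip (a point): middle of the blade's tip, 90 mm ahead of blue_shoulder. Blade: steel, 90 long x 26 wide x 3 thick, in the mid-plane of the handle, with a square-cut tip (plain corners); both faces alike
- stand: beech spatula stand fixed to the bench, 244 mm wide, 119 mm high; origin on the bench under its middle, z up, x level. Its flat slotted face looks along +x and 35 degrees upwards. Three colour-coded slots side by side along y, about 72 mm apart, cut and marked by hand; the colour order varies. Each slot runs inwards square to the face, along (-cos35, 0, -sin35)
- red_grip (a point): handle centre of an equal spatula with a red handle, already seated in the red-coded slot of the stand; leave alone
- yellow_grip (a point): handle centre (9 mm above the bench) of an equal spatula with a yellow handle, lying on the bench; leave alone
- dish_a: closed petri dish, 93 mm across, 16.5 mm high, loose; origin under its centre; leave alone
- dish_b: another such petri dish; leave alone
- beaker: glass beaker, 72 mm across, 90 mm high, loose; origin under its centre; leave alone
- reagent: amber bottle, 70 mm across, 150 mm high, loose; origin under its centre; leave alone
- blue_spatula: the blue spatula as a whole: origin below its shoulder, on its underside; axes as at blue_grip
- bay_blue: blue bay of the stand with its slot; origin on the bench, axes as the stand. Slot: 27.8 mm wide (y), 4.6 high, 96 deep, its mouth centred at x 50, z 98 mm in these axes, with 3 mm bevels above and below but none at its sides. No catch or spring: the blade slides freely until the handle's shoulder stops against the face
- blue_mark (a point): point of the slotted face below the blue sticker dot (12 mm across, 14 mm up the face from here; a blue stripe continues on top), at the height of the slot's centre line; axes as the stand. The blue slot's mouth is centred here or up to 7 mm to either side along y: its true place is not given and must be felt or seen
- yellow_mark (a point): the same point below the yellow dot; the yellow slot is empty and stays so
Things that resemble listed ones, but are neither listed nor needed, are in the scene too. Several things look just like the blue_spatula: the one meant starts farthest from the robot's base.

How it is judged (in metres and radians):
At the end, for the whole second after the job is handed in: The blue spatula rests let go and fully home in the blue slot: shoulder within 3.5 mm of its seated place (bay x 50, z 98 mm), tip within 5 mm of its own (x -24, z 46), both within 11 mm sideways of the dot's line. Every other listed loose thing is within 20 mm of its start (x of blue_shoulder in the frame of bay_blue between 0.0465 and 0.0535 m and z of blue_shoulder in the frame of bay_blue between 0.0945 and 0.1015 m and y of blue_shoulder in the frame of bay_blue between -0.011 and 0.011 m and x of blue_tip in the frame of bay_blue between -0.0287 and -0.0187 m and z of blue_tip in the frame of bay_blue between 0.0414 and 0.0514 m and y of blue_tip in the frame of bay_blue between -0.011 and 0.011 m and linear speed of blue_spatula below 0.01 m/s and angular speed of blue_spatula below 0.1 rad/s and distance of each of red_grip, yellow_grip, dish_a, dish_b, beaker, reagent from where it was at the start of the episode below 0.02 m); the robot touches nothing.
It fails at once if the spatula is forced against the wood of the blue slot with more than 25 N (contact force between blue_spatula and bay_blue above 25 N).
It fails at once if another spatula is moved by more than 20 mm (distance of any of red_grip, yellow_grip from where it was at the start of the episode above 0.02 m).
It fails at once if a dish, the beaker or the bottle is moved by more than 20 mm (distance of any of dish_a, dish_b, beaker, reagent from where it was at the start of the episode above 0.02 m).
It also fails if it takes over 72 s, if anything falls off the work surface, if the arm or the gripper's body presses on something with over 40 N, if the wrist force passes 120 N, or if a joint passes its speed limit or range.

## Working session

There is one attempt and no reset: what is moved stays moved. The work goes in short steps, Python scripts to look and compute and a tool call to move; the robot and the scene stay as the last step left them, time stands still between calls to the robot, and variables do not carry over. Pictures are saved under pics/ and viewed, about 8 in all and at most 12, crops included, and the job is handed in when it is done.

Besides the shell and the picture viewer there is one more tool, called after "Call:" as name(argument=value, ...), one argument or row to a line, values as JSON. drive_tool: Moves the arm, as the interface text tells. Its arguments: {"type":"object","properties":{"deltas":{"type":"array"},"grip":{"type":"number"},"newtons":{"type":"number"}},"required":["deltas"]}

```bash
ls; mkdir -p pics; cat > h.py <<'E'
import numpy as np, cv2
from cell import robot
def cal(n):
    c=robot.get_calibration(n); K=np.array(c["camera_matrix"],float); R=cv2.Rodrigues(np.array(c["rvec"],float))[0]; t=np.array(c["tvec"],float).ravel()
    return K,R,t
def ray(n,uv):
    K,R,t=cal(n); d=R.T@np.linalg.inv(K)@np.array([uv[0],uv[1],1.]); return -R.T@t,d/np.linalg.norm(d)
def onz(n,uv,z):
    o,d=ray(n,uv); return o+d*(z-o[2])/d[2]
def proj(n,p):
    K,R,t=cal(n); q=K@(R@np.array(p,float)+t); return q[:2]/q[2]
def tri(a,b):
    (o1,d1),(o2,d2)=ray("top",a),ray("side",b)
    s=np.linalg.lstsq(np.c_[d1,-d2],o2-o1,rcond=None)[0]
    p,q=o1+s[0]*d1,o2+s[1]*d2; return (p+q)/2,np.linalg.norm(p-q)
def grab(n,f):
    im=robot.grab_frame(n); cv2.imwrite("pics/"+f,im[:,:,::-1]); return im
E
python3 - <<'E'
from h import *
for n in("top","side"):
    grab(n,n+"0.png"); K,R,t=cal(n); print(n,K[0,0],-R.T@t,R[2])
print(robot.nose_length,robot.get_state())
E
```

```text
pics
top 407.09639124190267 [ 377.88666508   12.78171047 1312.81253234] [ 0.10382366 -0.02470111 -0.99428894]
side 374.92207416279024 [ 58.72950955 968.30538134 737.16224475] [ 0.34460122 -0.78329641 -0.51739418]
19.0 {'clock': 0.1, 'qpos': array([-1.40356987e+00,  4.91478942e-01,  1.55943558e+00, -8.17349975e-06,
        1.09170324e+00, -1.05630590e-01]), 'joint_velocities': array([ 3.70936437e-05,  2.46043767e-05, -1.82191200e-03,  5.30732965e-04,
       -2.70889573e-04,  2.14575645e-04]), 'joint_efforts': array([ 2.27859397e-03, -6.13620329e+01, -2.58606756e+01,  6.93182275e-02,
        4.70110809e-02, -3.86137253e-05]), 'eef_pos': array([ 168.39225646, -601.65920283,  233.11660344]), 'orientation': array([[ 9.63003893e-01,  2.69487422e-01, -1.77777930e-04],
       [ 2.69487462e-01, -9.63003369e-01,  1.00959190e-03],
       [ 1.00871574e-04, -1.02014986e-03, -9.99999475e-01]]), 'ft_force': array([-0.47752456,  1.04750543,  0.82571725]), 'wrist_torque': array([-0.032346  ,  0.02504268, -0.01073581]), 'gripper_width': 94.89319443027948}
```

View pics/top0.png

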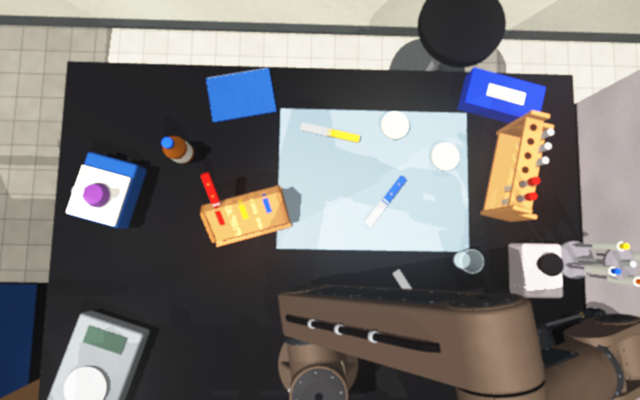

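View pics/side0.png

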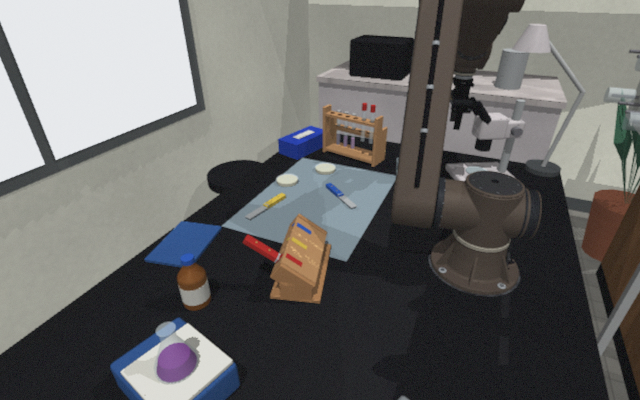

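The top view shows the loose blue spatula at about (385,200) and the stand at about (247,215). The red spatula is seated at the stand's left end, and the blue bay is at its right end. A second blade, probably a decoy, is at (402,280) near the base. The side view shows the blue handle at about (334,190) and the stand's face turned away from the camera.

```bash
cat > m.py <<'E'
from h import *
def blobs(im,n,box,col):
    x0,y0,x1,y1=box; h=cv2.cvtColor(im[y0:y1,x0:x1],cv2.COLOR_RGB2HSV)
    r={'blue':(100,125),'yellow':(20,33),'red':(0,6)}[col]
    m=cv2.inRange(h,(r[0],150,90),(r[1],255,255))
    if col=='red': m|=cv2.inRange(h,(172,150,90),(180,255,255))
    k,l,s,c=cv2.connectedComponentsWithStats(m)
    return [(s[i,4],c[i]+[x0,y0],l==i) for i in range(1,k) if s[i,4]>=4]
if __name__=="__main__":
    T=cv2.imread("pics/top0.png")[:,:,::-1]; S=cv2.imread("pics/side0.png")[:,:,::-1]
    for im,n,b in((T,"top",(190,160,300,255)),(S,"side",(240,205,340,305)),(T,"top",(360,165,420,235)),(S,"side",(315,175,365,215))):
        for col in('blue','yellow','red'):
            for a,c,m in blobs(im,n,b,col):
                ys,xs=np.nonzero(m); w=np.c_[xs+b[0],ys+b[1]].astype(np.float32)
                r=cv2.minAreaRect(w); print(n,col,a,c.round(1),cv2.boxPoints(r).round(0).astype(int).tolist())
    print(onz("top",(384,200),9),onz("top",(402,280),2))
    a=cv2.resize(T[165:255,185:305],None,fx=6,fy=6,interpolation=cv2.INTER_CUBIC)
    cv2.imwrite("pics/topcrop.png",a[:,:,::-1])
E
python3 m.py
```

```text
top blue 40 [266.7 204.8] [[263, 200], [266, 199], [270, 210], [267, 211]]
top yellow 10 [239.5 201. ] [[238, 200], [241, 200], [241, 202], [238, 202]]
top yellow 100 [243.1 211.2] [[238, 205], [244, 203], [249, 218], [243, 220]]
top red 322 [209.3 187.3] [[199, 174], [208, 170], [220, 201], [210, 205]]
top red 5 [216.2 206.6] [[215, 206], [217, 206], [217, 207], [215, 207]]
top red 60 [219.5 217.5] [[215, 212], [219, 210], [224, 223], [220, 225]]
side blue 29 [303.7 228.1] [[297, 225], [298, 224], [310, 232], [309, 233]]
side yellow 53 [298.8 242.8] [[291, 239], [293, 237], [307, 246], [305, 249]]
side red 389 [260.  247.2] [[241, 242], [247, 233], [279, 252], [273, 261]]
side red 6 [281.  255.5] [[280, 256], [282, 254], [282, 254], [280, 257]]
side red 71 [293.6 259.5] [[285, 256], [287, 253], [302, 263], [300, 266]]
top blue 154 [395.  188.3] [[384, 197], [401, 175], [406, 179], [389, 201]]
side blue 74 [332.5 188.6] [[325, 185], [329, 181], [340, 192], [336, 196]]
[ 511.16518816 -207.2049745     9.        ] [ 256.67271891 -266.32389192    2.        ]
```

View pics/topcrop.png

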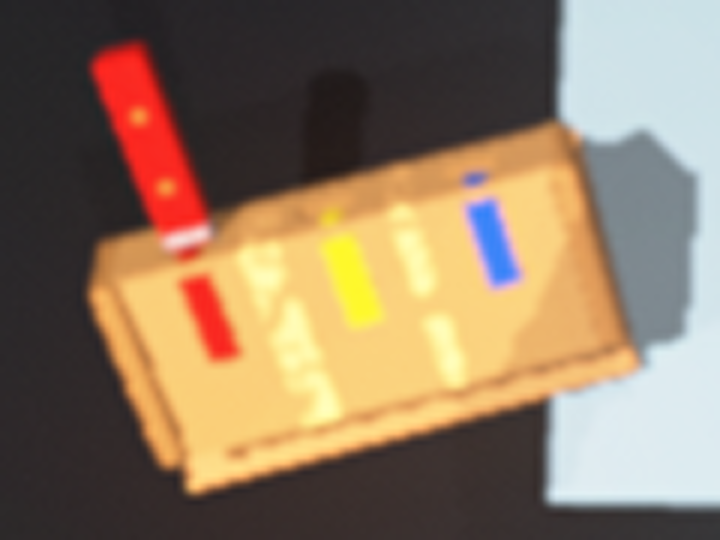

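The crop shows the red, yellow and blue stripes on the stand's top. The blue dot is at about (264,195) in full-image pixels. The top front edge runs from about (279,192.5) to (204,212).

```bash
python3 - <<'E'
from h import *
f=lambda u,v:(u/6+185-.4,v/6+165-.4)
A=lambda d:np.degrees(np.arctan2(d[1],d[0]))
# edges: direction right->left = stand +y ; report yaw = angle-90
for nm,a,b,z in(("front top",(555,168),(110,285),119),("rear bottom",(640,362),(190,490),8),("front lower?",(560,122),(100,243),70)):
    p,q=onz("top",f(*a),z),onz("top",f(*b),z); print(nm,p.round(1),q.round(1),np.linalg.norm(q-p).round(1),(A(q-p)-90).round(2))
B,Y,R=[onz("top",c,119) for c in((266.7,204.8),(243.1,211.2),(219.5,217.5))]
print("stripes",B.round(1),Y.round(1),R.round(1),np.linalg.norm(B-Y),np.linalg.norm(Y-R),A(R-B)-90)
for nm,t,s in(("blue stripe",(266.7,204.8),(303.7,228.1)),("yel",(243.1,211.2),(298.8,242.8)),("red",(219.5,217.5),(293.6,259.5))): print(nm,tri(t,s))
print("dot",onz("top",f(474,180),109.5))
a,b=onz("top",f(482,200),119),onz("top",f(507,287),119); print("stripe ends",a,b,A(a-b))
c=[onz("top",p,14) for p in((392.5-.0,199),(403.5,177))]
print("handle ends@z",[x.round(1) for x in c], A(c[0]-c[1]),np.linalg.norm(c[0]-c[1]))
# spatula mask
T=cv2.imread("pics/top0.png"); h=cv2.cvtColor(T[165:235,355:420],cv2.COLOR_BGR2HSV)
m=cv2.inRange(h,(95,120,60),(128,255,255)); ys,xs=np.nonzero(m); P=np.array([onz("top",(x+355,y+165),12) for x,y in zip(xs,ys)])[:,:2]
print("handle rect",cv2.minAreaRect(P.astype(np.float32)),P.mean(0))
print("tri grip",tri((395,188.3),(332.5,188.6)))
cv2.imwrite("pics/spat.png",cv2.resize(T[165:240,350:425],None,fx=8,fy=8,interpolation=cv2.INTER_CUBIC))
E
```

```text
front top [515.9 127.4 119. ] [454.5 341.3 119. ] 222.6 16.0
rear bottom [425.7  89.9   8. ] [354.3 324.9   8. ] 245.6 16.9
front lower? [545.3 130.2  70. ] [478.9 360.8  70. ] 240.0 16.06
stripes [479.3 156.7 119. ] [459.3 224.9 119. ] [439.6 292.6 119. ] 71.04440819977765 70.52828135509576 16.267544539877846
blue stripe (array([480.72405709, 159.22943628,  96.64095696]), np.float64(1.0362448101738897))
yel (array([460.76764503, 228.8327431 ,  96.82541801]), np.float64(0.02495729707361051))
red (array([440.78159155, 297.97192249,  96.17346264]), np.float64(0.1016431996072978))
dot [510.26751847 167.97918967 109.5       ]
stripe ends [499.44741011 162.53815476 119.        ] [457.01345188 149.03956487 119.        ] 17.646293670928294
handle ends@z [array([ 514.4, -233.9,   14. ]), array([ 586.8, -269.7,   14. ])] 153.62614373559566 80.80177111652644
handle rect ((549.88916015625, -242.3770294189453), (23.59125328063965, 92.12789154052734), 52.93069839477539) [ 550.10388116 -242.50711924]
tri grip (array([ 551.95251522, -241.96573271,   10.24688617]), np.float64(4.536204571370025))
```

View pics/spat.png

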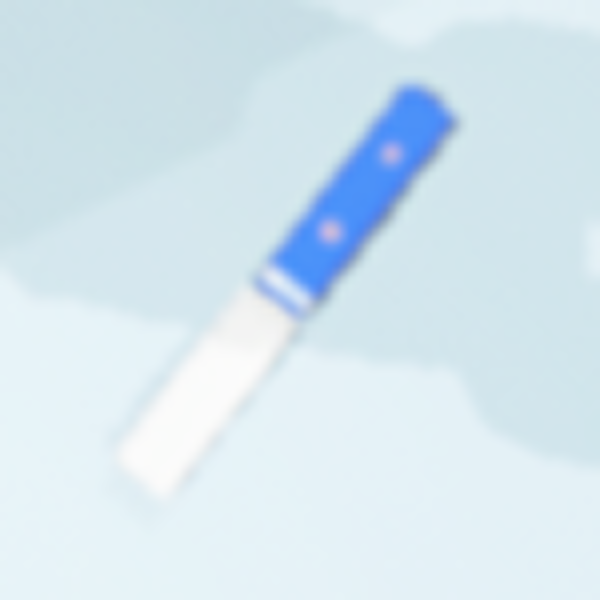

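```bash
python3 - <<'E'
from h import *
g=lambda u,v:(u/8+350-.4,v/8+165-.4)
tip,sh,end=[onz("top",g(*p),z) for p,z in(((143,480),9),((283,300),9),((433,103),9))]
print(tip,sh,end,[np.linalg.norm(a-b) for a,b in((tip,sh),(sh,end))])
d=(tip-end); a=np.degrees(np.arctan2(d[1],d[0])); u=d/np.linalg.norm(d); print("heading",a,"grip",tip-142.5*u,end+52.5*u)
# slot visibility in top picture: profile along face line
T=cv2.imread("pics/top0.png").astype(float)
ex=np.array([np.cos(np.radians(16)),np.sin(np.radians(16)),0]);ey=np.array([-ex[1],ex[0],0])
for nm,y0 in(("blue",20.6),("yellow",92.5)):
  for dz in(-12,-8,-4,0,4,8):
    row=[]
    for y in range(-30,31,3):
        p=ex*(545-dz*np.tan(np.radians(35)))+ey*(y0+y)+[0,0,98+dz]
        q=proj("top",p).astype(np.float32); row.append(int(cv2.getRectSubPix(T.mean(2).astype(np.float32),(1,1),tuple(map(float,q)))[0,0]))
    print(nm,dz,row)
E
```

```text
[ 430.85332943 -154.08332232    9.        ] [ 504.40677046 -210.37588091    9.        ] [ 586.0545652  -271.56573795    9.        ] [np.float64(92.6226799419243), np.float64(102.03215665011466)]
heading 142.87543316603796 grip [ 544.47217282 -240.08918507    9.        ] [ 544.19499132 -239.87936746    9.        ]
blue -12 [143, 145, 147, 143, 142, 146, 147, 145, 143, 146, 148, 146, 144, 147, 148, 146, 143, 145, 144, 142, 144]
blue -8 [151, 151, 151, 150, 150, 151, 153, 154, 154, 155, 156, 156, 155, 155, 155, 153, 150, 149, 149, 149, 151]
blue -4 [152, 152, 152, 151, 152, 152, 154, 158, 160, 161, 162, 161, 160, 160, 159, 156, 152, 151, 150, 151, 152]
blue 0 [152, 152, 151, 151, 151, 151, 154, 160, 163, 164, 162, 161, 162, 162, 159, 156, 152, 151, 150, 150, 152]
blue 4 [152, 152, 151, 152, 151, 151, 154, 159, 160, 159, 157, 154, 157, 159, 157, 153, 151, 150, 150, 150, 152]
blue 8 [154, 153, 153, 152, 152, 152, 153, 155, 154, 147, 140, 143, 153, 155, 152, 151, 151, 151, 150, 151, 153]
yellow -12 [151, 149, 144, 140, 141, 145, 144, 141, 141, 146, 147, 143, 142, 146, 143, 140, 142, 145, 143, 142, 146]
yellow -8 [156, 153, 150, 149, 148, 149, 150, 151, 153, 155, 155, 153, 153, 153, 153, 150, 147, 147, 149, 152, 156]
yellow -4 [156, 154, 151, 150, 150, 150, 151, 156, 159, 160, 160, 161, 159, 157, 157, 151, 145, 146, 150, 156, 161]
yellow 0 [156, 155, 150, 149, 149, 149, 152, 157, 162, 162, 163, 163, 161, 159, 156, 145, 141, 146, 150, 158, 164]
yellow 4 [158, 157, 150, 149, 149, 150, 152, 156, 159, 162, 163, 163, 160, 157, 152, 141, 141, 146, 150, 157, 161]
yellow 8 [163, 158, 151, 149, 151, 150, 152, 154, 156, 158, 161, 163, 161, 154, 147, 143, 146, 148, 150, 155, 158]
```

Call:
drive_tool(
  deltas=[
    {"tx": 40, "ty": 40, "rz": 10.6},
    {"tx": 40, "ty": 40, "rz": 10.6},
    {"tx": 40, "ty": 40, "rz": 10.6},
    {"tx": 40, "ty": 40, "rz": 10.6},
    {"tx": 40, "ty": 40, "rz": 10.6},
    {"tx": 40, "ty": 40, "rz": 10.6},
    {"tx": 40, "ty": 40, "rz": 10.6},
    {"tx": 40, "ty": 40, "rz": 10.6},
    {"tx": 40, "ty": 30, "rz": 10.6},
    {"tx": 20, "ty": 10, "rz": 10.6},
    {"rz": 10.6},
    {"rz": 10.6},
  ],
  grip=60,
)

```text
validation failed for argument at $.de...
```

The slot's bevels show as a bright strip, centred about 2 mm towards +y from my estimate of the mark. The move was refused at validation, so I'll try a full row.

Call:
drive_tool(
  deltas=[
    {"tx": 40, "ty": 40, "tz": 0, "rx": 0, "ry": 0, "rz": 10},
  ],
  grip=60,
)

```text
clock: 0.22
eef_pos: [207.2, -562.7, 232.3]
orientation: [[0.902, 0.432, -0.001], [0.432, -0.902, 0.001], [-0.0, -0.001, -1.0]]
ft_force: [0.6, -0.0, 0.6]
gripper_width: 89.6
```

Call:
drive_tool(
  deltas=[
    {"tx": 34, "ty": 32, "tz": 0, "rx": 0, "ry": 0, "rz": 10.6},
    {"tx": 34, "ty": 32, "tz": 0, "rx": 0, "ry": 0, "rz": 10.6},
    {"tx": 34, "ty": 32, "tz": 0, "rx": 0, "ry": 0, "rz": 10.6},
    {"tx": 34, "ty": 32, "tz": 0, "rx": 0, "ry": 0, "rz": 10.6},
    {"tx": 34, "ty": 32, "tz": 0, "rx": 0, "ry": 0, "rz": 10.6},
    {"tx": 34, "ty": 32, "tz": 0, "rx": 0, "ry": 0, "rz": 10.6},
    {"tx": 34, "ty": 32, "tz": 0, "rx": 0, "ry": 0, "rz": 10.6},
    {"tx": 34, "ty": 32, "tz": 0, "rx": 0, "ry": 0, "rz": 10.6},
    {"tx": 34, "ty": 32, "tz": -20, "rx": 0, "ry": 0, "rz": 10.6},
    {"tx": 31, "ty": 30, "tz": -20, "rx": 0, "ry": 0, "rz": 10.6},
    {"tx": 0, "ty": 0, "tz": -20, "rx": 0, "ry": 0, "rz": 10.6},
  ],
)

```text
clock: 1.6
eef_pos: [555.2, -230.3, 169.4]
orientation: [[-0.811, 0.585, -0.002], [0.585, 0.811, -0.002], [0.0, -0.003, -1.0]]
ft_force: [-0.2, -0.8, -0.3]
gripper_width: 60.2
```

Call:
drive_tool(
  deltas=[
    {"tx": -11, "ty": -10, "tz": -40, "rx": 0, "ry": 0, "rz": -1.3},
    {"tx": 0, "ty": 0, "tz": -40, "rx": 0, "ry": 0, "rz": 0},
    {"tx": 0, "ty": 0, "tz": -30, "rx": 0, "ry": 0, "rz": 0},
    {"tx": 0, "ty": 0, "tz": -15, "rx": 0, "ry": 0, "rz": 0},
  ],
)

```text
clock: 2.1
eef_pos: [543.9, -239.1, 39.5]
orientation: [[-0.8, 0.6, -0.003], [0.6, 0.8, -0.002], [0.002, -0.003, -1.0]]
ft_force: [0.2, -0.3, 0.5]
gripper_width: 59.4
```

```bash
python3 - <<'E'
from h import *
im=grab("top","t1.png"); s=robot.get_state(); print(s["eef_pos"],s["orientation"].round(3).tolist(),s["qpos"],proj("top",s["eef_pos"]))
S=grab("side","s1.png"); a=cv2.resize(S[150:240,290:400],None,fx=5,fy=5); b=cv2.resize(im[150:240,340:450],None,fx=5,fy=5)
cv2.imwrite("pics/c1.png",np.vstack([a,b])[:, :,::-1][:,:550]) ; cv2.imwrite("pics/c1.png",cv2.resize(np.hstack([a,b])[:,:,::-1],(800,328)))
E
```

```text
[ 543.49835969 -238.89241285   38.25324635] [[-0.8, 0.6, -0.005], [0.6, 0.8, -0.001], [0.003, -0.003, -1.0]] [-0.52402289  0.70034241  1.79588223 -0.00515395  0.64877667 -1.44721558] [395.51952312 189.12988003]
```

View pics/c1.png

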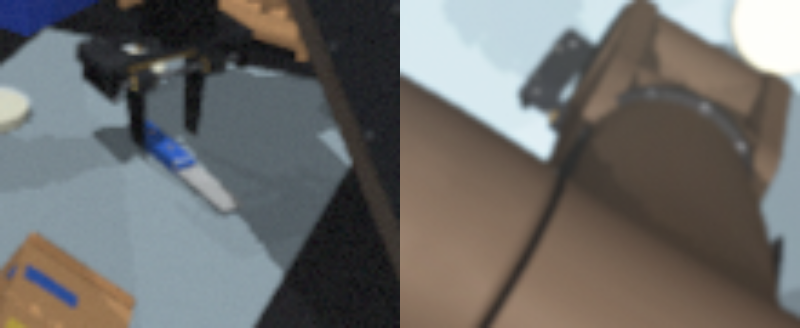

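The fingers straddle the handle, as the side crop shows. A rough arm model says that a square grasp would put q5 at its limit when inserting. I'll tilt the tool 30° about the jaw axis before gripping so the wrist stays well conditioned.

Call:
drive_tool(
  deltas=[
    {"tx": 2, "ty": -2, "tz": 2, "rx": 6, "ry": 8, "rz": 0},
    {"tx": 2, "ty": -2, "tz": 0, "rx": 6, "ry": 8, "rz": 0},
    {"tx": 1, "ty": -1, "tz": 0, "rx": 6, "ry": 8, "rz": 0},
    {"tx": 0, "ty": 0, "tz": 0, "rx": 0, "ry": 0, "rz": 0},
  ],
)

```text
clock: 2.7
eef_pos: [550.6, -244.7, 47.4]
orientation: [[-0.69, 0.598, -0.408], [0.515, 0.801, 0.303], [0.509, -0.001, -0.861]]
ft_force: [0.4, -0.2, -0.5]
gripper_width: 59.7
```

Call:
drive_tool(
  deltas=[
    {"tx": -1, "ty": 1, "tz": -12, "rx": 0, "ry": 0, "rz": 0},
    {"tx": 0, "ty": 0, "tz": -8, "rx": 0, "ry": 0, "rz": 0},
    {"tx": 0, "ty": 0, "tz": -2, "rx": 0, "ry": 0, "rz": 0},
    {"tx": 0, "ty": 0, "tz": 0, "rx": 0, "ry": 0, "rz": 0},
  ],
)

```text
clock: 3.2
eef_pos: [549.2, -242.9, 26.0]
orientation: [[-0.694, 0.597, -0.402], [0.518, 0.802, 0.298], [0.5, -0.001, -0.866]]
ft_force: [-0.8, -0.4, -0.3]
gripper_width: 59.9
```

Call:
drive_tool(
  deltas=[
    {"tx": 0, "ty": 0, "tz": -2, "rx": 0, "ry": 0, "rz": 0},
    {"tx": 0, "ty": 0, "tz": 0, "rx": 0, "ry": 0, "rz": 0},
  ],
)

```text
clock: 3.45
eef_pos: [549.3, -242.9, 24.3]
orientation: [[-0.694, 0.597, -0.401], [0.518, 0.802, 0.298], [0.5, -0.001, -0.866]]
ft_force: [0.1, -0.4, 0.2]
gripper_width: 60.3
```

Call:
drive_tool(
  deltas=[
    {"tx": 0, "ty": 0, "tz": 0, "rx": 0, "ry": 0, "rz": 0},
    {"tx": 0, "ty": 0, "tz": 0, "rx": 0, "ry": 0, "rz": 0},
    {"tx": 0, "ty": 0, "tz": 0, "rx": 0, "ry": 0, "rz": 0},
    {"tx": 0, "ty": 0, "tz": 0, "rx": 0, "ry": 0, "rz": 0},
    {"tx": 0, "ty": 0, "tz": 0, "rx": 0, "ry": 0, "rz": 0},
    {"tx": 0, "ty": 0, "tz": 0, "rx": 0, "ry": 0, "rz": 0},
  ],
  grip=10,
  newtons=50,
)

```text
clock: 4.2
eef_pos: [549.5, -243.0, 24.5]
orientation: [[-0.695, 0.597, -0.401], [0.518, 0.802, 0.297], [0.499, -0.001, -0.867]]
ft_force: [-0.3, 0.2, 0.3]
gripper_width: 23.2
```

Gripped, with an opening of 23 mm. Next: lift, yaw 53° and carry it across.

Call:
drive_tool(
  deltas=[
    {"tx": 0, "ty": 0, "tz": 20, "rx": 0, "ry": 0, "rz": 0},
    {"tx": 0, "ty": 0, "tz": 40, "rx": 0, "ry": 0, "rz": 0},
    {"tx": 0, "ty": 20, "tz": 45, "rx": 0, "ry": 0, "rz": 0},
    {"tx": 10, "ty": 40, "tz": 45, "rx": 0, "ry": 0, "rz": 8},
    {"tx": 10, "ty": 40, "tz": 40, "rx": 0, "ry": 0, "rz": 8},
    {"tx": 10, "ty": 40, "tz": 30, "rx": 0, "ry": 0, "rz": 8},
    {"tx": 10, "ty": 40, "tz": 10, "rx": 0, "ry": 0, "rz": 8},
    {"tx": 10, "ty": 40, "tz": 0, "rx": 0, "ry": 0, "rz": 8},
    {"tx": 10, "ty": 40, "tz": 0, "rx": 0, "ry": 0, "rz": 8},
    {"tx": 10, "ty": 40, "tz": 0, "rx": 0, "ry": 0, "rz": 5},
    {"tx": 10, "ty": 40, "tz": 0, "rx": 0, "ry": 0, "rz": 0},
    {"tx": 10, "ty": 30, "tz": 0, "rx": 0, "ry": 0, "rz": 0},
  ],
)

```text
clock: 5.7
eef_pos: [637.8, 137.5, 277.8]
orientation: [[-0.832, -0.305, -0.463], [-0.264, 0.952, -0.153], [0.487, -0.005, -0.873]]
ft_force: [0.6, -0.4, -1.9]
gripper_width: 23.4
```

Call:
drive_tool(
  deltas=[
    {"tx": 4, "ty": 25, "tz": 0, "rx": 2.4, "ry": -8.4, "rz": -1.8},
    {"tx": 4, "ty": 25, "tz": 0, "rx": 2.4, "ry": -8.4, "rz": 0},
    {"tx": 0, "ty": 20, "tz": 0, "rx": 2.4, "ry": -8.4, "rz": 0},
    {"tx": 0, "ty": 0, "tz": -15, "rx": 2.4, "ry": -8.4, "rz": 0},
    {"tx": 0, "ty": 0, "tz": 0, "rx": 0, "ry": 0, "rz": 0},
    {"tx": 0, "ty": 0, "tz": 0, "rx": 0, "ry": 0, "rz": 0},
  ],
)

```text
clock: 6.45
eef_pos: [644.4, 212.6, 269.2]
orientation: [[-0.955, -0.273, 0.115], [-0.272, 0.962, 0.027], [-0.118, -0.005, -0.993]]
ft_force: [0.8, -0.0, -1.9]
gripper_width: 23.5
```

```bash
cat > w.py <<'E'
from h import *
import sys
ex=np.array([np.cos(np.radians(16)),np.sin(np.radians(16)),0]);ey=np.array([-ex[1],ex[0],0]);ez=np.array([0,0,1.])
M=np.c_[ex,ey,ez]; c,s=np.cos(np.radians(35)),np.sin(np.radians(35))
mouth=M@[545,22.5,98]; ft=M@[c,0,s]; n=M@[-s,0,c]
D0,H0=58.5,15.5
def pose():
    st=robot.get_state(); R=np.array(st["orientation"]); p=np.array(st["eef_pos"])
    u=R@[.867,0,.499]; nn=R@[.499,0,-.867]; sh=p+u*D0-nn*H0; tip=sh+90*u
    return st,R,p,u,nn,sh,tip
if __name__=="__main__":
    st,R,p,u,nn,sh,tip=pose()
    F=np.c_[ft,ey,n]
    print("q",st["qpos"].round(2),"F",st["ft_force"].round(1)); print("tip in face frame (out,y,up):",(F.T@(tip-mouth)).round(1),"u",(F.T@u).round(3),"tooly",(F.T@R[:,1]).round(3))
    Rt=np.c_[ -ft*.867 + n*.499, ey, -ft*.499-n*.867]
    print("turn deg",np.degrees(cv2.Rodrigues(Rt@R.T)[0].ravel()).round(2),"TCP",p.round(1))
    for o in (25,5):
        print("TCP target out",o,(mouth+(90+o+D0)*ft+H0*n).round(1))
E
python3 w.py; python3 - <<'E'
from h import *
T=grab("top","t2.png");S=grab("side","s2.png")
a=cv2.resize(S[150:290,230:390],None,fx=2.5,fy=2.5);b=cv2.resize(T[130:270,190:350],None,fx=2.5,fy=2.5)
cv2.imwrite("pics/c2.png",np.hstack([a,b])[:,:,::-1])
E
```

```text
q [ 0.22  0.5   1.45  0.    1.07 -1.63] F [ 0.8 -0.  -1.9]
tip in face frame (out,y,up): [59.1  4.  44. ] u [-1.    -0.001 -0.029] tooly [-0.001  1.    -0.006]
turn deg [-0.18  1.7   0.14] TCP [644.4 212.6 269.2]
TCP target out 25 [645.8 208.6 210.2]
TCP target out 5 [630.  204.1 198.7]
```

View pics/c2.png

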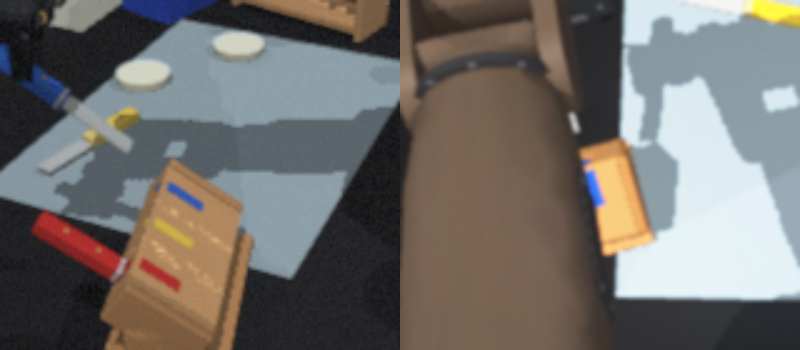

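The side view shows the spatula held blade-down. Its tip is at about (282,209) and its shoulder at about (255,188). Next I'll compare those with the prediction.

```bash
python3 - <<'E'
from w import *
st,R,p,u,nn,sh,tip=pose(); F=np.c_[ft,ey,n]
print("pred tip",proj("side",tip),"shoulder",proj("side",sh))
S=cv2.imread("pics/s2.png")
# blade corner pixels predicted
for o in(-13,13): print(proj("side",tip+o*R[:,1]))
# jacobian of side px to face frame
for k,v in(("out",ft),("y",ey),("up",n)): print(k,((proj("side",tip+10*v)-proj("side",tip))/10).round(3))
cv2.imwrite("pics/c3.png",cv2.resize(S[180:260,245:325],None,fx=7,fy=7,interpolation=cv2.INTER_CUBIC))
# predicted ridge & back edges
for y in(-60,0): print("ridge y",y,proj("side",M@[530.9,22.5+y,119]))
E
```

```text
pred tip [281.06323331 207.32779595] shoulder [254.94482597 189.23391424]
[282.12057244 204.9606864 ]
[279.98408799 209.74372391]
out [-0.291 -0.191]
y [-0.082  0.184]
up [ 0.18  -0.228]
ridge y -60 [298.80836721 210.65720679]
ridge y 0 [294.85440172 221.52480678]
```

View pics/c3.png

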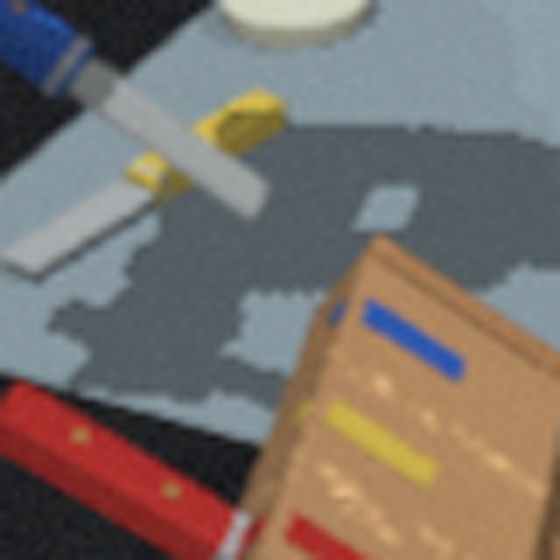

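Prediction and image agree to about 1 px (3 mm). I'll align in front of the slot.

Call:
drive_tool(
  deltas=[
    {"tx": 1, "ty": -2, "tz": -20, "rx": 0, "ry": 1.7, "rz": 0},
    {"tx": 0, "ty": -2, "tz": -20, "rx": 0, "ry": 0, "rz": 0},
    {"tx": 0, "ty": 0, "tz": -18, "rx": 0, "ry": 0, "rz": 0},
    {"tx": 0, "ty": 0, "tz": 0, "rx": 0, "ry": 0, "rz": 0},
    {"tx": 0, "ty": 0, "tz": 0, "rx": 0, "ry": 0, "rz": 0},
  ],
)

```text
clock: 7.18
eef_pos: [647.0, 207.6, 204.1]
orientation: [[-0.959, -0.272, 0.075], [-0.271, 0.962, 0.026], [-0.079, 0.005, -0.997]]
ft_force: [0.1, -0.1, -1.3]
gripper_width: 23.5
```

```bash
python3 w.py
```

```text
q [ 0.21  0.57  1.5   0.01  0.99 -1.64] F [ 0.1 -0.1 -1.3]
tip in face frame (out,y,up): [22.1 -0.4 -4.1] u [-1.     0.006  0.01 ] tooly [0.006 1.    0.001]
turn deg [-0.1  -0.6   0.22] TCP [647.  207.6 204.1]
TCP target out 25 [645.8 208.6 210.2]
TCP target out 5 [630.  204.1 198.7]
```

Call:
drive_tool(
  deltas=[
    {"tx": -2.3, "ty": 0, "tz": 3.3, "rx": -0.1, "ry": -0.6, "rz": 0.2},
    {"tx": -4, "ty": -1.1, "tz": -2.9, "rx": 0, "ry": 0, "rz": 0},
    {"tx": -4, "ty": -1.1, "tz": -2.9, "rx": 0, "ry": 0, "rz": 0},
    {"tx": 0, "ty": 0, "tz": 0, "rx": 0, "ry": 0, "rz": 0},
  ],
)

```text
clock: 7.68
eef_pos: [636.1, 205.5, 203.4]
orientation: [[-0.957, -0.276, 0.088], [-0.275, 0.961, 0.025], [-0.091, -0.0, -0.996]]
ft_force: [-0.3, -0.5, -1.9]
gripper_width: 23.8
```

```bash
python3 w.py; python3 - <<'E'
from h import *
T=grab("top","t3.png");S=grab("side","s3.png")
cv2.imwrite("pics/c4.png",np.hstack([cv2.resize(x[y:y+80,a:a+80],None,fx=5,fy=5,interpolation=cv2.INTER_CUBIC) for x,a,y in((S,250,180),(T,230,150))])[:,:,::-1])
E
```

```text
q [ 0.21  0.55  1.54  0.01  0.96 -1.64] F [-0.3 -0.5 -1.9]
tip in face frame (out,y,up): [12.8 -0.4 -0.3] u [-1.    -0.    -0.003] tooly [-0.  1. -0.]
turn deg [-0.02  0.17 -0.01] TCP [636.1 205.5 203.4]
TCP target out 25 [645.8 208.6 210.2]
TCP target out 5 [630.  204.1 198.7]
```

View pics/c4.png

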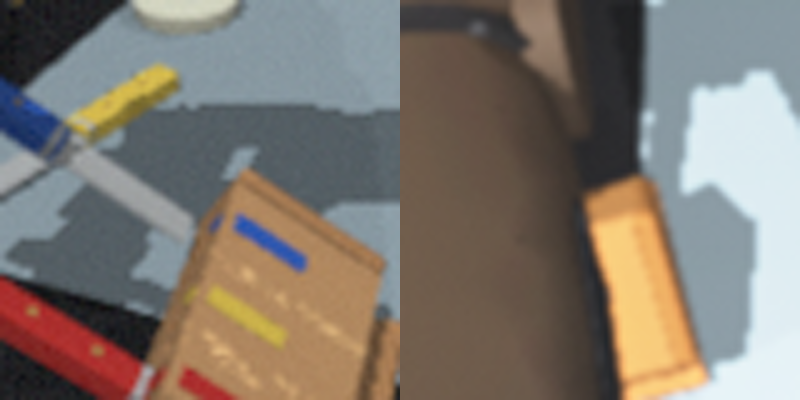

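The blade tip is just short of the face, level with the blue dot. I'll advance gently.

Call:
drive_tool(
  deltas=[
    {"tx": -3.1, "ty": -0.6, "tz": -2.3, "rx": 0, "ry": 0.1, "rz": 0},
    {"tx": -1.6, "ty": -0.5, "tz": -1.2, "rx": 0, "ry": 0, "rz": 0},
    {"tx": -1.2, "ty": -0.3, "tz": -0.9, "rx": 0, "ry": 0, "rz": 0},
    {"tx": -1.2, "ty": -0.3, "tz": -0.9, "rx": 0, "ry": 0, "rz": 0},
    {"tx": 0, "ty": 0, "tz": 0, "rx": 0, "ry": 0, "rz": 0},
  ],
)

```text
clock: 8.4
eef_pos: [629.1, 203.7, 197.7]
orientation: [[-0.957, -0.276, 0.086], [-0.275, 0.961, 0.025], [-0.09, 0.0, -0.996]]
ft_force: [-0.3, -0.2, -1.3]
gripper_width: 23.6
```

```bash
sed -i 's/"F",st/"t",st["clock"],"Fface(out,y,up)",(np.c_[ft,ey,n].T@st["ft_force"]).round(1),"F",st/' w.py; python3 w.py|head -3
```

```text
q [ 0.21  0.55  1.57  0.01  0.94 -1.64] t 8.4 Fface(out,y,up) [-1.  -0.2 -0.9] F [-0.3 -0.2 -1.3]
tip in face frame (out,y,up): [ 3.5 -0.1 -0.5] u [-1.     0.    -0.001] tooly [0. 1. 0.]
turn deg [-0.03  0.08 -0.  ] TCP [629.1 203.7 197.7]
```

Call:
drive_tool(
  deltas=[
    {"tx": -0.8, "ty": -0.2, "tz": -0.5, "rx": 0, "ry": 0, "rz": 0},
    {"tx": -0.8, "ty": -0.2, "tz": -0.5, "rx": 0, "ry": 0, "rz": 0},
    {"tx": -0.8, "ty": -0.2, "tz": -0.5, "rx": 0, "ry": 0, "rz": 0},
    {"tx": -0.8, "ty": -0.2, "tz": -0.5, "rx": 0, "ry": 0, "rz": 0},
  ],
)

```text
clock: 8.9
eef_pos: [625.8, 202.9, 195.7]
orientation: [[-0.957, -0.276, 0.087], [-0.275, 0.961, 0.025], [-0.09, 0.0, -0.996]]
ft_force: [-0.4, 0.1, -1.4]
gripper_width: 23.9
```

```bash
python3 w.py|head -3
```

```text
q [ 0.21  0.54  1.58  0.01  0.93 -1.64] t 8.9 Fface(out,y,up) [-1.1  0.2 -0.9] F [-0.4  0.1 -1.4]
tip in face frame (out,y,up): [-0.3  0.  -0.3] u [-1.     0.    -0.002] tooly [0. 1. 0.]
turn deg [-0.03  0.1  -0.  ] TCP [625.8 202.9 195.7]
```

Call:
drive_tool(
  deltas=[
    {"tx": -0.8, "ty": -0.2, "tz": -0.6, "rx": 0, "ry": 0, "rz": 0},
    {"tx": -0.8, "ty": -0.2, "tz": -0.6, "rx": 0, "ry": 0, "rz": 0},
    {"tx": -0.8, "ty": -0.2, "tz": -0.6, "rx": 0, "ry": 0, "rz": 0},
    {"tx": -0.8, "ty": -0.2, "tz": -0.6, "rx": 0, "ry": 0, "rz": 0},
  ],
)

```text
clock: 9.4
eef_pos: [622.4, 202.0, 193.1]
orientation: [[-0.957, -0.276, 0.087], [-0.275, 0.961, 0.025], [-0.09, -0.0, -0.996]]
ft_force: [0.3, -0.7, -1.0]
gripper_width: 23.6
```

```bash
python3 w.py|head -3
```

```text
q [ 0.21  0.54  1.59  0.01  0.92 -1.64] t 9.4 Fface(out,y,up) [-0.5 -0.8 -0.9] F [ 0.3 -0.7 -1. ]
tip in face frame (out,y,up): [-4.7  0.1 -0.3] u [-1.    -0.    -0.002] tooly [-0.  1.  0.]
turn deg [-0.03  0.1  -0.01] TCP [622.4 202.  193.1]
```

Call:
drive_tool(
  deltas=[
    {"tx": -0.8, "ty": -0.2, "tz": -0.6, "rx": 0, "ry": 0, "rz": 0},
    {"tx": -0.8, "ty": -0.2, "tz": -0.6, "rx": 0, "ry": 0, "rz": 0},
    {"tx": -0.8, "ty": -0.2, "tz": -0.6, "rx": 0, "ry": 0, "rz": 0},
    {"tx": -0.8, "ty": -0.2, "tz": -0.6, "rx": 0, "ry": 0, "rz": 0},
  ],
)

```text
clock: 9.9
eef_pos: [619.0, 201.1, 190.6]
orientation: [[-0.957, -0.276, 0.087], [-0.275, 0.961, 0.025], [-0.091, -0.0, -0.996]]
ft_force: [0.5, -0.8, -1.9]
gripper_width: 23.6
```

```bash
python3 w.py|head -3
```

```text
q [ 0.21  0.54  1.6   0.01  0.91 -1.64] t 9.9 Fface(out,y,up) [-0.9 -0.9 -1.7] F [ 0.5 -0.8 -1.9]
tip in face frame (out,y,up): [-9.   0.2 -0.4] u [-1.    -0.    -0.002] tooly [-0.  1. -0.]
turn deg [-0.03  0.11 -0.01] TCP [619.  201.1 190.6]
```

The tip reads 9 mm past the face with no contact force, so it has probably entered the slot. I'll continue in small steps.

Call:
drive_tool(
  deltas=[
    {"tx": -1.3, "ty": -0.4, "tz": -0.9, "rx": 0, "ry": 0, "rz": 0},
    {"tx": -1.3, "ty": -0.4, "tz": -0.9, "rx": 0, "ry": 0, "rz": 0},
    {"tx": -1.3, "ty": -0.4, "tz": -0.9, "rx": 0, "ry": 0, "rz": 0},
    {"tx": -1.3, "ty": -0.4, "tz": -0.9, "rx": 0, "ry": 0, "rz": 0},
  ],
)

```text
clock: 10.4
eef_pos: [613.5, 199.4, 186.8]
orientation: [[-0.957, -0.276, 0.087], [-0.275, 0.961, 0.025], [-0.091, -0.0, -0.996]]
ft_force: [0.5, -0.7, -0.4]
gripper_width: 23.5
```

```bash
python3 w.py|head -3;python3 - <<'E'
from h import *
T=grab("top","t4.png");S=grab("side","s4.png")
cv2.imwrite("pics/c5.png",cv2.resize(S[180:260,240:320],None,fx=7,fy=7,interpolation=cv2.INTER_CUBIC)[:,:,::-1])
E
```

```text
q [ 0.21  0.54  1.62  0.01  0.9  -1.65] t 10.4 Fface(out,y,up) [-0.  -0.8 -0.5] F [ 0.5 -0.7 -0.4]
tip in face frame (out,y,up): [-16.    0.1  -0.2] u [-1.    -0.    -0.002] tooly [-0.  1. -0.]
turn deg [-0.03  0.11 -0.01] TCP [613.5 199.4 186.8]
```

View pics/c5.png

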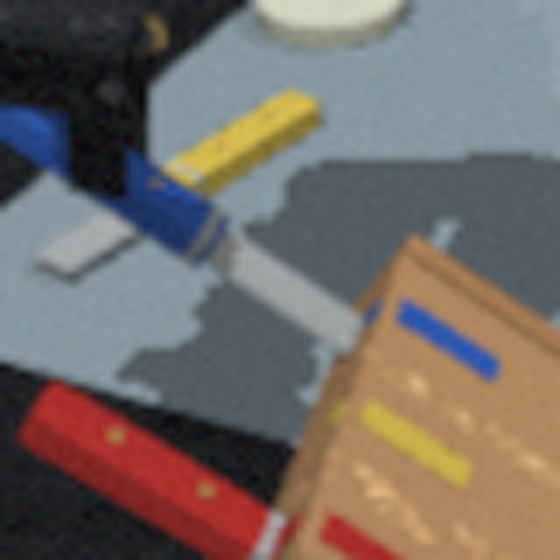

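The visible blade has shortened to about 70 mm and its end is inside the face, so it is in the slot. Continuing.

Call:
drive_tool(
  deltas=[
    {"tx": -1.6, "ty": -0.5, "tz": -1.2, "rx": 0, "ry": 0, "rz": 0},
    {"tx": -1.6, "ty": -0.5, "tz": -1.2, "rx": 0, "ry": 0, "rz": 0},
    {"tx": -1.6, "ty": -0.5, "tz": -1.2, "rx": 0, "ry": 0, "rz": 0},
    {"tx": -1.6, "ty": -0.5, "tz": -1.2, "rx": 0, "ry": 0, "rz": 0},
    {"tx": -1.6, "ty": -0.5, "tz": -1.2, "rx": 0, "ry": 0, "rz": 0},
  ],
)

```text
clock: 11.12
eef_pos: [604.8, 196.8, 180.3]
orientation: [[-0.957, -0.276, 0.087], [-0.275, 0.961, 0.025], [-0.09, 0.0, -0.996]]
ft_force: [-0.1, 0.6, -1.2]
gripper_width: 23.4
```

```bash
python3 w.py|head -3
```

```text
q [ 0.21  0.53  1.65  0.01  0.87 -1.65] t 11.125 Fface(out,y,up) [-0.6  0.6 -1. ] F [-0.1  0.6 -1.2]
tip in face frame (out,y,up): [-27.   -0.1  -0.3] u [-1.    -0.    -0.002] tooly [-0.  1.  0.]
turn deg [-0.03  0.1  -0.  ] TCP [604.8 196.8 180.3]
```

Call:
drive_tool(
  deltas=[
    {"tx": -1.6, "ty": -0.5, "tz": -1.2, "rx": 0, "ry": 0, "rz": 0},
    {"tx": -1.6, "ty": -0.5, "tz": -1.1, "rx": 0, "ry": 0, "rz": 0},
    {"tx": -1.6, "ty": -0.4, "tz": -1.2, "rx": 0, "ry": 0, "rz": 0},
    {"tx": -1.6, "ty": -0.4, "tz": -1.1, "rx": 0, "ry": 0, "rz": 0},
    {"tx": -1.6, "ty": -0.5, "tz": -1.2, "rx": 0, "ry": 0, "rz": 0},
    {"tx": -1.6, "ty": -0.4, "tz": -1.1, "rx": 0, "ry": 0, "rz": 0},
  ],
)

```text
clock: 11.88
eef_pos: [594.6, 193.9, 173.0]
orientation: [[-0.957, -0.276, 0.087], [-0.275, 0.961, 0.025], [-0.09, 0.0, -0.996]]
ft_force: [0.1, 0.7, -1.5]
gripper_width: 23.6
```

```bash
python3 w.py|head -3
```

```text
q [ 0.21  0.53  1.68  0.01  0.84 -1.65] t 11.875 Fface(out,y,up) [-0.6  0.7 -1.4] F [ 0.1  0.7 -1.5]
tip in face frame (out,y,up): [-40.    0.   -0.2] u [-1.    -0.    -0.002] tooly [-0.  1.  0.]
turn deg [-0.03  0.1  -0.  ] TCP [594.6 193.9 173. ]
```

Call:
drive_tool(
  deltas=[
    {"tx": -1.6, "ty": -0.5, "tz": -1.2, "rx": 0, "ry": 0, "rz": 0},
    {"tx": -1.6, "ty": -0.5, "tz": -1.1, "rx": 0, "ry": 0, "rz": 0},
    {"tx": -1.6, "ty": -0.4, "tz": -1.2, "rx": 0, "ry": 0, "rz": 0},
    {"tx": -1.6, "ty": -0.4, "tz": -1.1, "rx": 0, "ry": 0, "rz": 0},
    {"tx": -1.6, "ty": -0.5, "tz": -1.2, "rx": 0, "ry": 0, "rz": 0},
    {"tx": -1.6, "ty": -0.4, "tz": -1.1, "rx": 0, "ry": 0, "rz": 0},
    {"tx": -1.6, "ty": -0.5, "tz": -1.2, "rx": 0, "ry": 0, "rz": 0},
    {"tx": -1.6, "ty": -0.4, "tz": -1.1, "rx": 0, "ry": 0, "rz": 0},
  ],
)

```text
clock: 12.88
eef_pos: [580.9, 190.0, 163.1]
orientation: [[-0.957, -0.276, 0.087], [-0.275, 0.961, 0.025], [-0.09, 0.0, -0.996]]
ft_force: [0.5, 0.2, -1.3]
gripper_width: 23.6
```

```bash
python3 w.py|head -3
```

```text
q [ 0.21  0.52  1.73  0.01  0.8  -1.65] t 12.875 Fface(out,y,up) [-0.3  0.  -1.4] F [ 0.5  0.2 -1.3]
tip in face frame (out,y,up): [-57.3   0.1  -0.2] u [-1.    -0.    -0.002] tooly [-0.  1.  0.]
turn deg [-0.03  0.1  -0.  ] TCP [580.9 190.  163.1]
```

Call:
drive_tool(
  deltas=[
    {"tx": -1.6, "ty": -0.5, "tz": -1.2, "rx": 0, "ry": 0, "rz": 0},
    {"tx": -1.6, "ty": -0.5, "tz": -1.1, "rx": 0, "ry": 0, "rz": 0},
    {"tx": -1.6, "ty": -0.4, "tz": -1.2, "rx": 0, "ry": 0, "rz": 0},
    {"tx": -1.6, "ty": -0.4, "tz": -1.1, "rx": 0, "ry": 0, "rz": 0},
    {"tx": -1.6, "ty": -0.5, "tz": -1.2, "rx": 0, "ry": 0, "rz": 0},
    {"tx": -1.6, "ty": -0.4, "tz": -1.1, "rx": 0, "ry": 0, "rz": 0},
    {"tx": -1.6, "ty": -0.5, "tz": -1.2, "rx": 0, "ry": 0, "rz": 0},
    {"tx": -1.6, "ty": -0.4, "tz": -1.1, "rx": 0, "ry": 0, "rz": 0},
  ],
)

```text
clock: 13.88
eef_pos: [567.2, 186.2, 153.4]
orientation: [[-0.957, -0.276, 0.087], [-0.275, 0.961, 0.025], [-0.091, -0.0, -0.996]]
ft_force: [0.4, -0.2, -1.4]
gripper_width: 23.8
```

```bash
python3 w.py|head -3; python3 - <<'E'
from h import *
S=grab("side","s5.png")
cv2.imwrite("pics/c6.png",cv2.resize(S[180:260,240:320],None,fx=7,fy=7,interpolation=cv2.INTER_CUBIC)[:,:,::-1])
E
```

```text
q [ 0.2   0.51  1.77  0.01  0.76 -1.65] t 13.875 Fface(out,y,up) [-0.5 -0.4 -1.3] F [ 0.4 -0.2 -1.4]
tip in face frame (out,y,up): [-74.5   0.1  -0.1] u [-1.    -0.    -0.002] tooly [-0.  1.  0.]
turn deg [-0.03  0.12 -0.01] TCP [567.2 186.2 153.4]
```

View pics/c6.png

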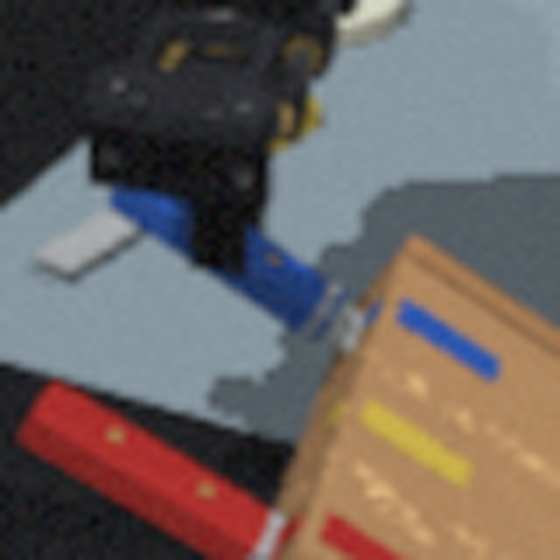

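The handle's bolster is now about 15 mm from the face. I'll slow down to feel for the shoulder.

Call:
drive_tool(
  deltas=[
    {"tx": -1.6, "ty": -0.5, "tz": -1.2, "rx": 0, "ry": 0, "rz": 0},
    {"tx": -1.6, "ty": -0.5, "tz": -1.1, "rx": 0, "ry": 0, "rz": 0},
    {"tx": -0.8, "ty": -0.2, "tz": -0.6, "rx": 0, "ry": 0, "rz": 0},
    {"tx": -0.8, "ty": -0.2, "tz": -0.6, "rx": 0, "ry": 0, "rz": 0},
    {"tx": -0.8, "ty": -0.2, "tz": -0.6, "rx": 0, "ry": 0, "rz": 0},
  ],
)

```text
clock: 14.55
eef_pos: [561.3, 184.5, 149.0]
orientation: [[-0.957, -0.276, 0.087], [-0.275, 0.961, 0.025], [-0.091, -0.0, -0.996]]
ft_force: [0.2, 0.9, -1.6]
gripper_width: 23.5
```

```bash
python3 w.py|head -3
```

```text
q [ 0.2   0.51  1.79  0.01  0.75 -1.65] t 14.55 Fface(out,y,up) [-0.6  0.8 -1.6] F [ 0.2  0.9 -1.6]
tip in face frame (out,y,up): [-82.1   0.1  -0.1] u [-1.    -0.    -0.002] tooly [-0.  1.  0.]
turn deg [-0.04  0.14 -0.01] TCP [561.3 184.5 149. ]
```

Call:
drive_tool(
  deltas=[
    {"tx": -0.8, "ty": -0.2, "tz": -0.6, "rx": 0, "ry": 0, "rz": 0},
    {"tx": -0.8, "ty": -0.2, "tz": -0.6, "rx": 0, "ry": 0, "rz": 0},
    {"tx": -0.8, "ty": -0.2, "tz": -0.6, "rx": 0, "ry": 0, "rz": 0},
    {"tx": -0.8, "ty": -0.2, "tz": -0.6, "rx": 0, "ry": 0, "rz": 0},
  ],
)

```text
clock: 15.05
eef_pos: [558.1, 183.7, 146.6]
orientation: [[-0.957, -0.276, 0.088], [-0.275, 0.961, 0.025], [-0.092, -0.0, -0.996]]
ft_force: [1.4, 0.7, -1.0]
gripper_width: 23.6
```

```bash
python3 w.py|head -3
```

```text
q [ 0.2   0.51  1.8   0.01  0.74 -1.65] t 15.05 Fface(out,y,up) [ 0.7  0.3 -1.7] F [ 1.4  0.7 -1. ]
tip in face frame (out,y,up): [-86.1   0.2  -0.3] u [-1.    -0.    -0.003] tooly [-0.  1.  0.]
turn deg [-0.05  0.18 -0.01] TCP [558.1 183.7 146.6]
```

Call:
drive_tool(
  deltas=[
    {"tx": -0.8, "ty": -0.2, "tz": -0.6, "rx": 0, "ry": 0.1, "rz": 0},
    {"tx": -0.8, "ty": -0.2, "tz": -0.6, "rx": 0, "ry": 0, "rz": 0},
  ],
)

```text
clock: 15.3
eef_pos: [557.2, 183.5, 145.8]
orientation: [[-0.957, -0.276, 0.088], [-0.275, 0.961, 0.026], [-0.092, 0.0, -0.996]]
ft_force: [4.4, 1.7, 3.1]
gripper_width: 23.4
```

```bash
python3 w.py|head -3
```

```text
q [ 0.2   0.51  1.81  0.01  0.73 -1.66] t 15.3 Fface(out,y,up) [ 5.6  0.4 -0.1] F [4.4 1.7 3.1]
tip in face frame (out,y,up): [-87.3   0.3  -0.5] u [-1.    -0.    -0.004] tooly [-0.  1.  0.]
turn deg [-0.07  0.2  -0.01] TCP [557.2 183.5 145.8]
```

Force has risen to 6 N out of the face at 87 mm. The earlier image put the tip about 3 mm ahead of the estimate, so this is about 90 mm and the shoulder is home. I'll press gently once more to confirm, then open.

Call:
drive_tool(
  deltas=[
    {"tx": -0.6, "ty": -0.2, "tz": -0.4, "rx": 0, "ry": 0.1, "rz": 0},
  ],
)

```text
clock: 15.42
eef_pos: [557.2, 183.5, 145.9]
orientation: [[-0.957, -0.276, 0.088], [-0.275, 0.961, 0.026], [-0.092, 0.001, -0.996]]
ft_force: [3.7, 2.8, 2.5]
gripper_width: 23.7
```

```bash
python3 w.py|head -3
```

```text
q [ 0.2   0.51  1.81  0.01  0.73 -1.66] t 15.425 Fface(out,y,up) [ 5.   1.7 -0.4] F [3.7 2.8 2.5]
tip in face frame (out,y,up): [-87.3   0.3  -0.5] u [-1.     0.    -0.004] tooly [0.    1.    0.001]
turn deg [-0.1   0.19 -0.01] TCP [557.2 183.5 145.9]
```

Call:
drive_tool(
  deltas=[
    {"tx": 0, "ty": 0, "tz": 0, "rx": 0, "ry": 0, "rz": 0},
    {"tx": 0, "ty": 0, "tz": 0, "rx": 0, "ry": 0, "rz": 0},
    {"tx": 0, "ty": 0, "tz": 0, "rx": 0, "ry": 0, "rz": 0},
    {"tx": 0, "ty": 0, "tz": 0, "rx": 0, "ry": 0, "rz": 0},
    {"tx": -1, "ty": 0, "tz": 10, "rx": 0, "ry": 0, "rz": 0},
    {"tx": -2, "ty": 0, "tz": 20, "rx": 0, "ry": 0, "rz": 0},
    {"tx": -3, "ty": 0, "tz": 40, "rx": 0, "ry": 0, "rz": 0},
    {"tx": 0, "ty": 0, "tz": 60, "rx": 0, "ry": 0, "rz": 0},
    {"tx": 0, "ty": 0, "tz": 60, "rx": 0, "ry": 0, "rz": 0},
    {"tx": 0, "ty": 0, "tz": 0, "rx": 0, "ry": 0, "rz": 0},
  ],
  grip=50,
)

```text
clock: 16.68
eef_pos: [547.8, 182.8, 344.2]
orientation: [[-0.958, -0.276, 0.085], [-0.274, 0.961, 0.025], [-0.089, 0.001, -0.996]]
ft_force: [-1.3, 0.4, -0.2]
gripper_width: 50.2
```

Call:
drive_tool(
  deltas=[
    {"tx": 0, "ty": -60, "tz": 0, "rx": 0, "ry": 0, "rz": 0},
    {"tx": 0, "ty": -60, "tz": 0, "rx": 0, "ry": 0, "rz": 0},
    {"tx": 0, "ty": -60, "tz": 0, "rx": 0, "ry": 0, "rz": 0},
    {"tx": 0, "ty": -60, "tz": 0, "rx": 0, "ry": 0, "rz": 0},
    {"tx": 0, "ty": -60, "tz": 0, "rx": 0, "ry": 0, "rz": 0},
    {"tx": 0, "ty": -40, "tz": 0, "rx": 0, "ry": 0, "rz": 0},
    {"tx": 0, "ty": 0, "tz": 0, "rx": 0, "ry": 0, "rz": 0},
    {"tx": 0, "ty": 0, "tz": 0, "rx": 0, "ry": 0, "rz": 0},
  ],
)

```text
clock: 17.68
eef_pos: [543.1, -165.7, 340.4]
orientation: [[-0.957, -0.278, 0.079], [-0.276, 0.961, 0.028], [-0.084, 0.005, -0.996]]
ft_force: [-0.1, 0.0, 0.3]
gripper_width: 49.9
```

```bash
python3 - <<'E'
from h import *
T=grab("top","t9.png");S=grab("side","s9.png")
cv2.imwrite("pics/c9.png",np.hstack([cv2.resize(x[y:y+100,a:a+100],None,fx=4,fy=4,interpolation=cv2.INTER_CUBIC) for x,a,y in((S,230,180),(T,190,155))])[:,:,::-1])
from w import mouth,ft,n,ey
for c in("top","side"):
  print(c,"pred shoulder",proj(c,mouth),"handle end",proj(c,mouth+105*ft))
E
```

```text
top pred shoulder [262.86518682 192.5422509 ] handle end [252.80960648 161.27789993]
side pred shoulder [290.45660674 227.01637825] handle end [260.58953186 207.64658902]
```

View pics/c9.png

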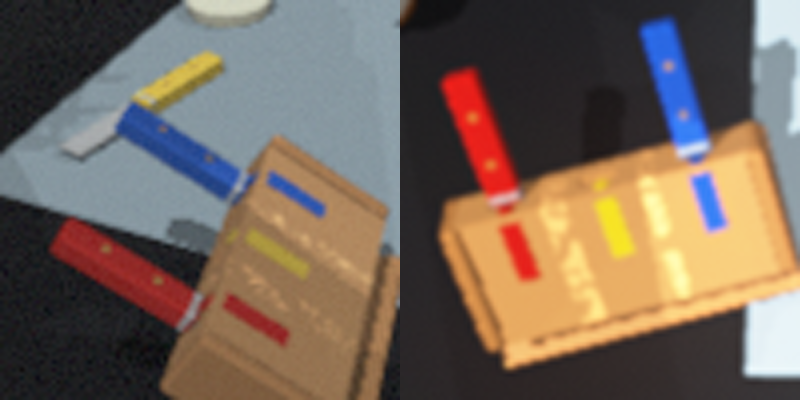

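Blue now sits just like the seated red one in both views. The handle end is at (254,160.5) in the top view against a predicted (252.8,161.3). I'll check quickly that the other things haven't moved, then hand in.

```bash
python3 - <<'E'
from m import *
A,B=[cv2.imread(f"pics/{k}.png")[:,:,::-1] for k in("side0","s9")]
for b,c in(((240,185,295,222),'yellow'),((238,228,285,264),'red')):
    print(c,[max(blobs(x,"side",b,c),key=lambda r:r[0])[1].round(1) for x in(A,B)])
for nm,(x0,y0,x1,y1) in dict(bottle=(175,250,215,312),dish1=(272,172,302,188),dish2=(312,160,340,176)).items():
    r=cv2.matchTemplate(B[y0-8:y1+8,x0-8:x1+8].copy(),A[y0:y1,x0:x1].copy(),cv2.TM_CCOEFF_NORMED); print(nm,cv2.minMaxLoc(r)[1::2], "shift from (8,8)")
s=robot.get_state(); print(s["clock"],s["ft_force"].round(1)); robot.close_job()
E
```

```text
yellow [array([275.9, 199.2]), array([275.9, 199.2])]
red [array([260. , 247.2]), array([260. , 247.3])]
bottle (0.9943794012069702, (8, 8)) shift from (8,8)
dish1 (0.9989764094352722, (8, 8)) shift from (8,8)
dish2 (0.9630264639854431, (8, 8)) shift from (8,8)
17.775 [ 0.4  0.2 -1.3]
the job is handed in; nothing more can be done
```

The blue spatula is in the blue slot with its shoulder up against the wood. I let go, backed the arm clear and handed the job in at about 17.8 s; no verdict is reported.

- **Grasp:** I gripped the handle with the tool tilted 30° about the jaw axis. A rough arm model put joint 5 at its limit with a square grasp.
- **Finding the slot:** The slot's bevels showed in the top picture about 2 mm towards +y from my estimate of the dot's line. I aimed there, and the blade went in first try.
- **Insertion:** At the readings I took between short moves, the force stayed within sensor noise until the shoulder touched. It then read about 6 N, against the 25 N limit, and one more light push moved nothing.
- **Depth:** My estimate at the stop was 87 mm rather than 90. An earlier picture had put the tip about 3 mm further forward than that estimate, so the two are consistent.
- **Final pictures:** The blue spatula sits like the red one in both views. Its handle end is within about 1.5 pixels (roughly 4 mm) of where it should be, so the pictures alone do not prove the 3.5 mm limit.
- **Other things:** The red and yellow spatulas, both dishes and the bottle showed no shift in the side view. I did not check the beaker separately; the arm only passed it well above.

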